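# Close up the telescopic dust extractor

## Task

Close up the telescopic dust-extractor nozzle on the bench. Lift the stop bar with the red grip straight up out of its two open brackets, keeping it level, and stand it upright on its end plates on clear bench top, off the extractor's base. Then push the tubes fully home along their slanting axis, innermost first: the blue-capped inner tube right into the middle tube, then the middle tube right into the fixed outer tube; leave the brass weight, the oil vial and the brown tin standing where they are.

Things in the scene. Friction and masses are not known exactly. Their poses are not given: they have to be found in the camera images.
- stand: Dust extractor fixed to bench: dark base plate 200 x 200 x 12 mm (x -110 to 90, y +-100 mm), grey motor box, black ball, three telescoping tubes leaning 35 deg from vertical towards its own -x (robot's side), two posts at x -54, y +-75 mm. z is up, origin on the bench. Tube axis: through (30, 0, 35) mm, direction (-0.574, 0, 0.819) in its frame. Outer tube 58, its collar 66 mm wide.
- slot_left (a point): Middle of the floor of the open-topped aluminium U bracket on the post at the stand's +y, 198.5 mm above the bench; slot 18 mm wide, 25 mm deep. Axes as the stand's.
- slot_right (a point): The same for the U bracket at the stand's -y.
- stop_bar: Loose stop bar, 0.14-0.28 kg: steel bar 12 x 12 mm along its y, a dark plate on each end (40 mm in x, 36 high), 190 mm over all, red upright grip in the middle. Origin: bar centre; z up the grip. It starts in both brackets (axes as the stand's, origin 204.5 mm up), across the inner tube under the blue cap, and blocks the cap. It must rise 25 mm to clear them. Stood on the bench, origin 18 mm up.
- bar_grip (a point): Point inside the red grip, 60 mm above the bar's centre; the grip is 12 mm thick in the bar's x, 26 mm wide in its y, and reaches from 6 to 80 mm above the bar's centre. Axes as the bar's.
- cap_face (a point): Centre of the flat outer face of the inner tube's blue cap, 56 mm in diameter, 14 mm thick: the place to push. z points out along the tube axis (35 deg from vertical, to the robot's side), y is the stand's y. Inner tube 36 mm in diameter. With both tubes home this point is 129 mm up the axis from the stand's point (30, 0, 35) mm.
- middle_collar (a point): Centre of the upper end of the middle tube's black collar, 54 mm in diameter, 10 mm thick; the middle tube is 48 mm in diameter. z as the cap's.
- inner_tube (a joint): How far the inner tube (with the blue cap) stands out of the middle tube, m: 0 fully home (cap on the middle collar), at most 0.07. It slides with about 3 N and stays where it is left. Pushed home, it hands the push on to the middle tube. Fully drawn out, the cap's highest edge is 265 mm above the bench, higher than the brackets.
- middle_tube (a joint): How far the middle tube stands out of the outer tube, m: 0 fully home (collar on collar), at most 0.06. It carries the inner tube with it, slides with about 9 N and stays where it is left.
- brass_weight: Bystander: brass weight, 32 mm in diameter, 30 mm high, origin at the centre of its underside.
- oil_vial: Bystander: small square oil vial with grey cap, 30 x 34 mm, 64 mm high, origin at the centre of its underside.
- brown_tin: Bystander: open brown tin, 74 mm in diameter, 48 mm high, origin at the centre of its underside.
- lamp_rim (a point): Rearmost point of the round grey head, about 230 mm across, of the fixed magnifier lamp which hangs over the bench's front (world x 200 to 425, y -20 to 210, z 140 to 310 mm); its arm rises from there to the bench's rear along y = 30 mm (z 300 mm at x 400, 500 mm at x 740). Do not run into it. The bench top ends at world y = 448 mm (left) and x = 252 mm (front).

How it is judged:
By the outcome, as a careful person would: the job done as asked, in the order asked, and still so for the second after the job is handed in, with the robot touching nothing.
It also fails if it takes over 48 s, if anything falls off the work surface, if the arm or the gripper's body presses on something with over 40 N, if the wrist force passes 120 N, or if a joint passes its speed limit or range.

## Robot

A 6-joint arm with a two-finger parallel gripper is mounted at the origin on a cart in front of the work surface, level with it; the furniture and walls round the work are solid. World frame = base frame: x ahead of the robot, y to its left, z up, the work surface at z = 0. Lengths are in m, angles in degrees, forces in N, time in s.
With the tool pointing down it reaches from about 0.25 to 0.725 m from the base axis. Payload 9.7 kg.
Tool frame: the origin (TCP) lies at the very end of the fingers, on their centre line; the grasp point (between the pads) lies 19 mm behind it (bot.grip_depth is the distance from the TCP to the grasp point, in m); z points along the fingers, y is the direction in which the jaws open and shut (so a half turn about z gives the same grasp; the last joint's range is limited). The gripper opens to 85 mm and grips with 20 to 120 N. Pads are 22 mm wide; open, the fingers measure 114 mm over their backs; the gripper's body (76 mm by 85 mm) begins 54 mm behind the grasp point. The pads swing forward as they close: fully open they stand 13 mm farther back than shut.
Start: joints at [76.719, 4.979, 10.078, 95.1, 0, 90], TCP at [0.126, 0.535, 0.231] pointing down, gripper open.
Joint ranges: [-179.16, 179.16], [-48.56, 103.87], [-65.8, 70.77], [-126.05, 130.52], [-82.76, 87.17], [-180, 180]. Speed limits (degrees/s): [127.2, 127.2, 147.25, 180, 180, 180].

## Interface

Orientations are given as [roll, pitch, yaw] about the fixed x, y, z axes, in that order (R = Rz(yaw) Ry(pitch) Rx(roll)).
In Python, from workcell import bot, viewer gives the robot as it stands.
- The arm moves only by the tool arm_command, never from a script. Its argument "motion" is a list of rows, each a list of 3 entries, a list of its own where there are three numbers: the opening, from 0 (shut) to 1 (fully open), then the shift along the tool's x, y, z in units of 60 mm (1.0 is 60 mm), then the turn, a rotation vector about the tool's x, y, z in units of 6 degrees (1.0 is 6 degrees). A call has 1 to 12 rows; each row shifts and turns the commanded pose from where the row before left it, along the tool's axes as they then stand; what a row does not reach is not made up. A row lasts 1/8 s, in which the tool goes at most 62.5 mm and 10.7 degrees, less where a joint would pass 70% of its speed; a pose out of reach is approached as far as the arm can. A call is refused whole if a number of a shift passes 1 or a number of a turn 1, either way. A call with a gripper value outside its range is refused whole. The fingers move at their own pace and stop on an object; "newtons" is the grip in N (left out, the last holds). Time passes only in rows, so rows that do not move let the fingers close. It gives the time, the measured TCP pose, the force and the opening at its end, in the units of the state.
- bot.get_obs(): the state, without advancing time (a new reading comes with each control period).
- viewer.camera(name): name is "side" or "top"; returns the picture (384x512x3 uint8, blue, green, red); there is no depth.
- viewer.calibration(name): a dict with "fx", "fy", "cx", "cy" (pixels), "T" (4x4, takes a point from camera to world coordinates). Camera axes: x right, y down, z forward; pixel columns grow to the right and rows downward; lengths in m; the calibration is good to about 2 mm. A picture is of the moment at which its call begins. calibration takes no time and is no camera call.
- bot.job_done(): hands the job in, once; it reports no verdict.
The state is a dict: "time": time; "q": joint angles; "qd": joint speeds; "joint_efforts": joint torques, N m; "ee_pos": TCP position; "tcp_rot": TCP orientation; "wrist_force": force on the tool from outside, world axes, zero at the start; "torque": the same for the moment, N m; "opening": finger opening in m.
Only numpy, scipy, OpenCV 4.12 (cv2) and the standard library are available. Lean on these libraries where they do the work, as an engineer would, in place of code of your own. Each camera call takes 0.05 s, during which the arm holds its last target.

## Working session

There is one attempt and no reset: what is moved stays moved. The work goes in short steps, Python scripts to look and compute and a tool call to move; the robot and the scene stay as the last step left them, time stands still between calls to the robot, and variables do not carry over. Pictures are saved under pics/ and viewed, and the job is handed in when it is done.

Besides the shell and the picture viewer there is one more tool, called as name([rows], argument=value, ...), one row to a line, values as JSON. arm_command: Moves the arm, as the interface text tells. Its arguments: {"type":"object","properties":{"motion":{"type":"array"},"newtons":{"type":"number"}},"required":["motion"]}

```bash
ls; mkdir -p pics
python3 - <<'E'
from workcell import bot, viewer
import cv2
for n in ("side","top"):
    im=viewer.camera(n); cv2.imwrite(f"pics/{n}0.png",im)
    c=viewer.calibration(n); print(n,c)
print(bot.get_obs())
E
```

```text
pics
side {'fx': 377.4031423145773, 'fy': 377.4031423145773, 'cx': 257.0468344422217, 'cy': 193.9595339685642, 'T': array([[ 0.96820251, -0.12817505,  0.21483726,  0.42145894],
       [-0.24959991, -0.43711104,  0.86407976, -0.54663228],
       [-0.01684573, -0.89022755, -0.45520448,  0.56378883],
       [ 0.        ,  0.        ,  0.        ,  1.        ]])}
top {'fx': 449.11964292486994, 'fy': 449.11964292486994, 'cx': 251.97786125222612, 'cy': 193.1839631701111, 'T': array([[ 0.01071782, -0.99032571,  0.13834778,  0.44864066],
       [-0.99965614, -0.013923  , -0.02222061,  0.21322532],
       [ 0.02393186, -0.13806205, -0.9901344 ,  1.12710773],
       [ 0.        ,  0.        ,  0.        ,  1.        ]])}
{'time': 0.1, 'q': array([ 7.67196750e+01,  5.00960689e+00,  1.00407335e+01,  9.51005723e+01,
       -1.31219129e-03,  9.00015962e+01]), 'qd': array([-0.18016398, -0.02169836,  0.11353413,  0.03521311,  0.03672187,
       -0.03365711]), 'joint_efforts': array([-1.00266203e-03, -5.21562195e+01,  4.65653694e+01,  1.60168251e-02,
        1.44355448e-05,  7.30608960e-07]), 'ee_pos': array([0.12630379, 0.53509494, 0.23065364]), 'tcp_rot': array([-1.79930554e+02,  1.31412499e-03,  1.66718080e+02]), 'wrist_force': array([0.38253885, 0.21895369, 0.35809585]), 'torque': array([ 0.04173428, -0.00383786, -0.0217704 ]), 'opening': 0.08520041769834615}
```

View pics/side0.png

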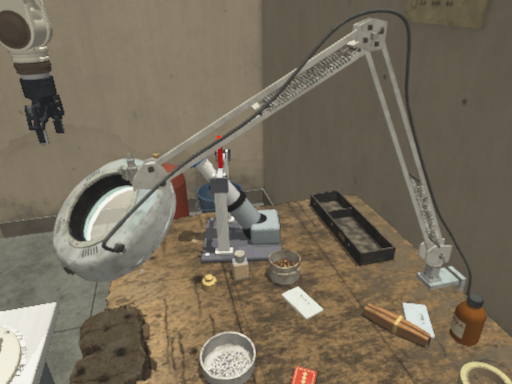

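View pics/top0.png

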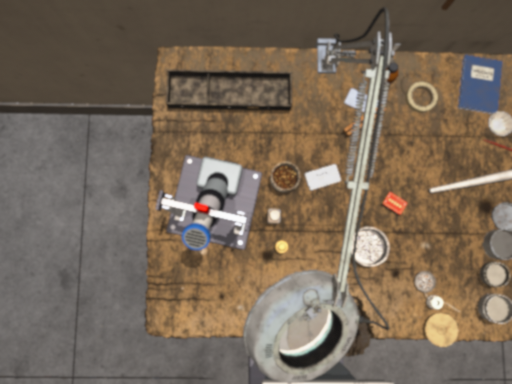

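Run:
```python
import cv2
t=cv2.imread("pics/top0.png"); s=cv2.imread("pics/side0.png")
cv2.imwrite("pics/topc.png",cv2.resize(t[145:265,150:300],None,fx=5,fy=5,interpolation=cv2.INTER_CUBIC))
cv2.imwrite("pics/sidec.png",cv2.resize(s[130:290,180:310],None,fx=3.75,fy=3.75,interpolation=cv2.INTER_CUBIC)[:, :])
```

```text
(no output)
```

View pics/topc.png

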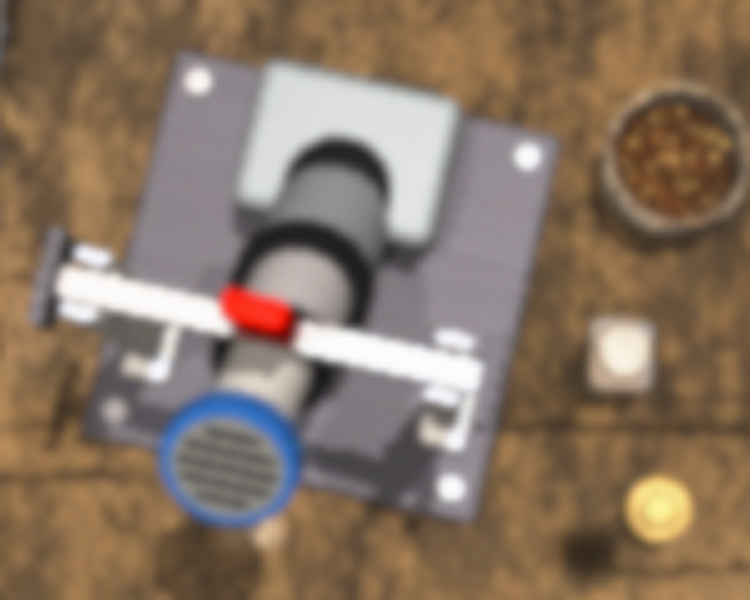

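View pics/sidec.png

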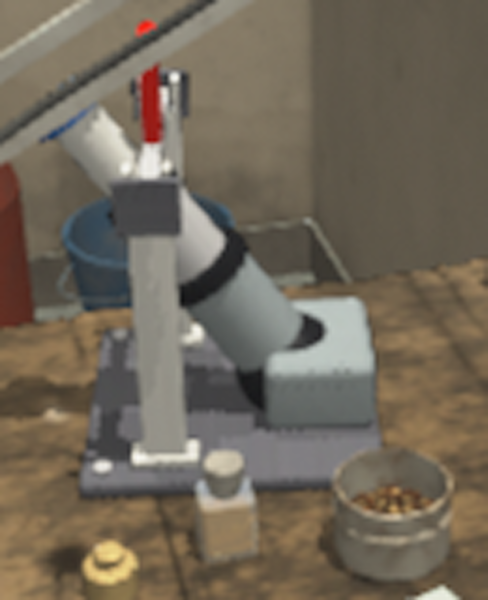

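```bash
cat > h.py <<'E'
import numpy as np, cv2
from scipy.optimize import least_squares
from scipy.spatial.transform import Rotation as R
from workcell import bot, viewer
C={n:viewer.calibration(n) for n in("side","top")}
def proj(n,P):
    c=C[n];P=np.atleast_2d(P);T=c["T"];p=(P-T[:3,3])@T[:3,:3]
    return np.c_[c["fx"]*p[:,0]/p[:,2]+c["cx"],c["fy"]*p[:,1]/p[:,2]+c["cy"]]
def ray(n,u,v,z):
    c=C[n];d=c["T"][:3,:3]@[(u-c["cx"])/c["fx"],(v-c["cy"])/c["fy"],1];o=c["T"][:3,3]
    return o+d*(z-o[2])/d[2]
def W(s,P):
    P=np.atleast_2d(P).astype(float)/1000;a=s[2];r=np.array([[np.cos(a),-np.sin(a)],[np.sin(a),np.cos(a)]])
    return np.c_[P[:,:2]@r.T+s[:2],P[:,2]]
def topc(X,Y): return np.array([(X+.5)/5-.5+150,(Y+.5)/5-.5+145])
def sidec(X,Y): return np.array([(X+.5)/3.75-.5+180,(Y+.5)/3.75-.5+130])
E
cat > fit.py <<'E'
from h import *
obs=[("top",topc(178,52),(90,100,12)),("top",topc(558,135),(90,-100,12)),("top",topc(472,522),(-110,-100,12)),("top",topc(88,437),(-110,100,12)),
 ("side",sidec(82,490),(-110,-100,6)),("side",sidec(380,478),(90,-100,6))]
def f(s): return np.concatenate([(proj(n,W(s,P))[0]-p) for n,p,P in obs])
r=least_squares(f,[.55,.3,0]);s=r.x;print(s[:2],np.degrees(s[2]));print(f(s).reshape(-1,2).round(2))
np.save("stand.npy",s)
ax=np.array([-.574,0,.819])
b=np.array([30,0,35])
for t in (0,60,70,130): print(t,W(s,b+ax*(129+t)).round(4),proj("top",W(s,b+ax*(129+t))),"cap face")
print("grip top",proj("top",W(s,(-54,0,284.5))),proj("side",W(s,(-54,0,284.5))),W(s,(-54,0,264.5)))
print("bar ends",proj("top",W(s,[(-54,95,204.5),(-54,-95,204.5)])))
for n,u,v,z in(("weight",660,510,.03),("vial",625,350,.064),("tin",675,157,.048)):
    print(n,ray("top",*topc(u,v),z).round(3))
print("bench edge L,", ray("top",148,340,0),ray("top",155,50,0))
E
python3 fit.py
```

```text
[0.5920145  0.28038336] -11.732243631626684
[[-0.73 -0.37]
 [ 0.52  0.02]
 [ 0.61  0.56]
 [-1.77  0.06]
 [-1.12  0.93]
 [ 1.84  0.62]]
0 [[0.5489 0.2893 0.1407]] [[207.18799116 209.46754024]] cap face
60 [[0.5152 0.2963 0.1898]] [[201.65744576 223.12764192]] cap face
70 [[0.5095 0.2975 0.198 ]] [[200.67361983 225.55763049]] cap face
130 [[0.4758 0.3045 0.2471]] [[194.34883    241.17946627]] cap face
grip top [[200.26399612 206.79860607]] [[218.07247346 136.80050739]] [[0.53914264 0.29136363 0.2645    ]]
bar ends [[158.74590921 201.06869436]
 [248.84418507 220.94168126]]
weight [0.472 0.115 0.03 ]
vial [0.547 0.135 0.064]
tin [0.643 0.11  0.048]
bench edge L, [0.24519473 0.4348586  0.        ] [0.98389656 0.4479068  0.        ]
```

```bash
cat > fit2.py <<'E'
from h import *
import fit
obs=fit.obs+[("top",topc(256,306),(-54,0,282))]*2+[("side",sidec(148,30),(-54,0,282))]*2+[("top",topc(70,281),(-54,89,210.5)),("top",topc(480,373),(-54,-89,210.5))]
def f(s): return np.concatenate([(proj(n,W(s,P))[0]-p) for n,p,P in obs])
r=least_squares(f,[.55,.3,0],loss="soft_l1");s=r.x;print(s[:2],np.degrees(s[2]));print(f(s).reshape(-1,2).round(2))
np.save("stand.npy",s); print(W(s,(-54,0,264.5)))
# draw
t=cv2.imread("pics/top0.png");si=cv2.imread("pics/side0.png")
b=np.array([30,0,35]);ax=np.array([-.574,0,.819])
pts=[(90,100,12),(90,-100,12),(-110,-100,12),(-110,100,12),(-54,75,223),(-54,-75,223),(-54,0,284.5),(-54,13,210),(-54,-13,210)]+[b+ax*(129+q) for q in (90,100,110,120,130)]
for n,im,o,k,nm in(("top",t,(150,145),5,"tf"),("side",si,(180,130),3.75,"sf")):
    c=cv2.resize(im[o[1]:o[1]+(120 if n=="top" else 160),o[0]:o[0]+(150 if n=="top" else 130)],None,fx=k,fy=k,interpolation=cv2.INTER_CUBIC)
    for p in proj(n,W(s,np.array(pts))): cv2.circle(c,tuple(int(x) for x in (p-o+.5)*k-.5),3,(0,255,0),1)
    cv2.imwrite(f"pics/{nm}.png",c)
E
python3 fit2.py|tail -15
```

```text
bench edge L, [0.24519473 0.4348586  0.        ] [0.98389656 0.4479068  0.        ]
[0.59343215 0.27992973] -11.741291457303236
[[-0.53 -0.92]
 [ 0.71 -0.53]
 [ 0.8  -0.01]
 [-1.57 -0.52]
 [-0.52  0.94]
 [ 2.44  0.64]
 [-0.16  0.4 ]
 [-0.16  0.4 ]
 [-0.32  0.2 ]
 [-0.32  0.2 ]
 [-2.28 -0.15]
 [ 0.65  0.2 ]]
[[0.54056203 0.29091835 0.2645    ]]
```

View pics/tf.png

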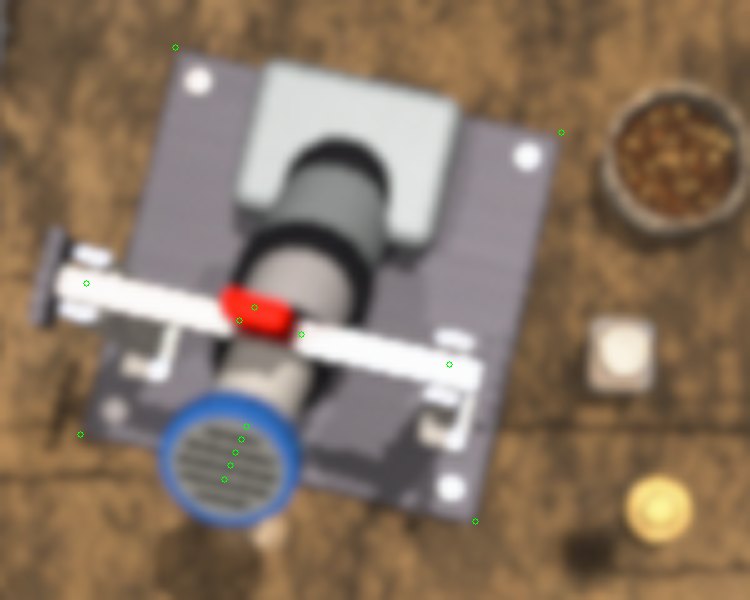

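View pics/sf.png

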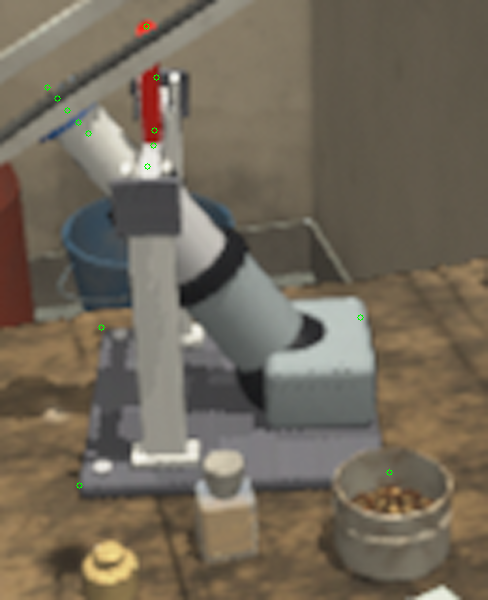

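```bash
cat > go.py <<'E'
from h import *
s=np.load("stand.npy")
def need(pos,yaw_tilt_R,rows):
    o=bot.get_obs();p=o["ee_pos"];R0=R.from_euler("xyz",o["tcp_rot"],degrees=True)
    d=R0.inv().apply(np.array(pos)-p)/.06/rows
    w=np.degrees((R0.inv()*yaw_tilt_R).as_rotvec())/6/rows
    print("t",round(o["time"],2),"at",p.round(4),o["tcp_rot"].round(2),"F",o["wrist_force"].round(1),"op",round(o["opening"],4))
    print("shift",d.round(3),"turn",w.round(3),"x",rows)
Rs=R.from_euler("z",s[2])
DOWN=Rs*R.from_matrix(np.array([[-1,0,0],[0,1,0],[0,0,-1.]]))  # x=-X,y=Y,z down
E
python3 -c "
from go import *
need((.541,.291,.335),DOWN,10)"
```

```text
t 0.1 at [0.1263 0.5351 0.2307] [-179.93    0.    166.72] F [0.4 0.2 0.4] op 0.0852
shift [-0.766 -0.237 -0.174] turn [-0.001  0.    -0.026] x 10
```

arm_command([
  [1,[-0.38,-0.12,-0.25],[0,0,-0.03]],
  [1,[-0.766,-0.237,-0.25],[0,0,-0.026]],
  [1,[-0.766,-0.237,-0.25],[0,0,-0.026]],
  [1,[-0.766,-0.237,-0.2],[0,0,-0.026]],
  [1,[-0.766,-0.237,-0.2],[0,0,-0.026]],
  [1,[-0.766,-0.237,-0.2],[0,0,-0.026]],
  [1,[-0.766,-0.237,-0.2],[0,0,-0.026]],
  [1,[-0.766,-0.237,-0.1],[0,0,-0.026]],
  [1,[-0.766,-0.237,-0.08],[0,0,-0.026]],
  [1,[-0.6,-0.2,0],[0,0,0]],
  [1,[-0.3,-0.1,0],[0,0,0]],
  [1,[0,0,0],[0,0,0]],
])

```text
time: 1.6
ee_pos: [0.5307, 0.303, 0.3343]
tcp_rot: [-180.0, -0.1, 168.1]
wrist_force: [0.7, 0.2, -0.1]
opening: 0.0856
```

```bash
python3 -c "
from go import *
need((.541,.291,.335),DOWN,1);print(bot.get_obs()['q'].round(1))
for n in ('side','top'): cv2.imwrite(f'pics/{n}1.png',viewer.camera(n))
im=np.hstack([cv2.imread('pics/side1.png')[60:300,:400],cv2.imread('pics/top1.png')[120:360,100:400]]);cv2.imwrite('pics/b1.png',im)"
```

```text
t 1.6 at [0.5307 0.303  0.3343] [-1.7996e+02 -6.0000e-02  1.6807e+02] F [ 0.7  0.2 -0.1] op 0.0856
shift [-0.21  -0.161 -0.012] turn [-0.007 -0.01  -0.032] x 1
[ 29.7  18.6  37.9 109.4   0.   41.7]
```

View pics/b1.png

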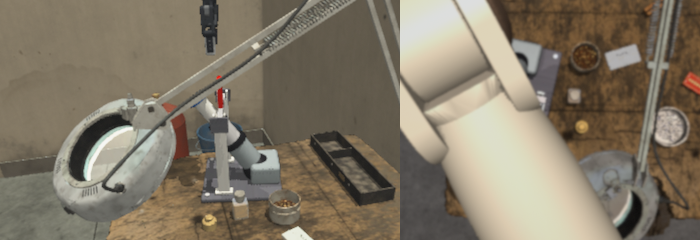

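The gripper hangs above the red grip (side image, about (210,45) in the composite); the arm stays well above the lamp. I'll descend and grip next.

arm_command([
  [1,[-0.21,-0.16,0],[0,0,-0.03]],
  [1,[0,0,0.3],[0,0,0]],
  [1,[0,0,0.4],[0,0,0]],
  [1,[0,0,0.4],[0,0,0]],
  [1,[0,0,0.3],[0,0,0]],
  [1,[0,0,0.08],[0,0,0]],
  [1,[0,0,0],[0,0,0]],
])

```text
time: 2.58
ee_pos: [0.5405, 0.2914, 0.2468]
tcp_rot: [180.0, 0.0, 168.4]
wrist_force: [-0.6, 0.3, 1.2]
opening: 0.0851
```

```bash
python3 -c "
from go import *
need((.541,.291,.2455),DOWN,1)
im=viewer.camera('side');cv2.imwrite('pics/s2.png',cv2.resize(im[80:240,150:290],None,fx=3.75,fy=3.75,interpolation=cv2.INTER_CUBIC))"
```

```text
t 2.58 at [0.5405 0.2914 0.2468] [1.7999e+02 2.0000e-02 1.6835e+02] F [-0.6  0.3  1.2] op 0.0851
shift [-0.01  -0.004  0.022] turn [0.002 0.003 0.015] x 1
```

View pics/s2.png

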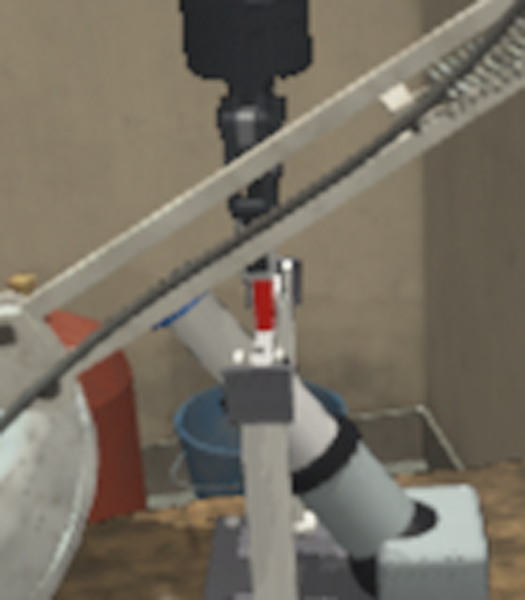

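The near finger at crop (250,220) lines up with the red grip at (263,300), so I'm closing.

arm_command([
  [0,[0,0,0],[0,0,0]],
  [0,[0,0,0],[0,0,0]],
  [0,[0,0,0],[0,0,0]],
  [0,[0,0,0],[0,0,0]],
  [0,[0,0,0],[0,0,0]],
  [0,[0,0,0],[0,0,0]],
  [0,[0,0,0],[0,0,0]],
  [0,[0,0,0],[0,0,0]],
], newtons=60)

```text
time: 3.62
ee_pos: [0.5406, 0.2914, 0.2466]
tcp_rot: [180.0, 0.0, 168.3]
wrist_force: [0.5, -0.2, 5.6]
opening: 0.0251
```

arm_command([
  [0,[0,0,-0.1],[0,0,0]],
  [0,[0,0,-0.2],[0,0,0]],
  [0,[0,0,-0.2],[0,0,0]],
  [0,[0,0,-0.2],[0,0,0]],
  [0,[0,0,-0.3],[0,0,0]],
  [0,[0,0,-0.3],[0,0,0]],
  [0,[0,0,-0.3],[0,0,0]],
  [0,[0,0,0],[0,0,0]],
])

```text
time: 4.62
ee_pos: [0.5409, 0.2916, 0.3439]
tcp_rot: [179.9, 0.1, 168.3]
wrist_force: [0.4, 0.7, -2.8]
opening: 0.0254
```

```bash
python3 -c "
from go import *
need((.541,.291,.346),DOWN,1)
im=viewer.camera('side');cv2.imwrite('pics/s3.png',cv2.resize(im[50:240,150:290],None,fx=3,fy=3,interpolation=cv2.INTER_CUBIC))"
```

```text
t 4.62 at [0.5409 0.2916 0.3439] [1.7990e+02 1.2000e-01 1.6833e+02] F [ 0.4  0.7 -2.8] op 0.0254
shift [-0.003 -0.009 -0.035] turn [0.016 0.02  0.011] x 1
```

View pics/s3.png

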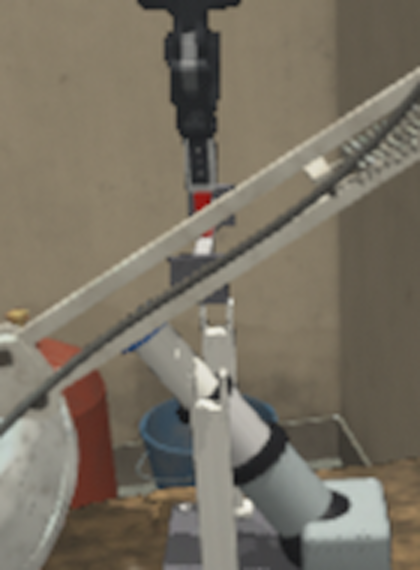

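arm_command([
  [0,[0.25,0,-0.03],[0,0,0]],
  [0,[0.5,0,0],[0.01,0.01,0]],
  [0,[0.6,0,0],[0,0,0]],
  [0,[0.6,0,0],[0,0,0]],
  [0,[0.6,0,0],[0,0,0]],
  [0,[0.35,0,0],[0,0,0]],
  [0,[0,0,0.4],[0,0,0]],
  [0,[0,0,0.6],[0,0,0]],
  [0,[0,0,0.7],[0,0,0]],
  [0,[0,0,0.7],[0,0,0]],
  [0,[0,0,0.6],[0,0,0]],
  [0,[0,0,0],[0,0,0]],
])

```text
time: 6.18
ee_pos: [0.3684, 0.3253, 0.1615]
tcp_rot: [-179.7, -0.2, 168.3]
wrist_force: [-0.0, -0.3, -2.1]
opening: 0.0255
```

```bash
python3 -c "
from go import *
need((.37,.325,.0605),DOWN,1)
for n in ('side','top'): cv2.imwrite(f'pics/{n}4.png',viewer.camera(n))
im=np.hstack([cv2.imread('pics/side4.png')[60:300,:400],cv2.imread('pics/top4.png')[120:360,100:400]]);cv2.imwrite('pics/b4.png',im)"
```

```text
t 6.17 at [0.3684 0.3253 0.1615] [-179.7    -0.23  168.33] F [-0.  -0.3 -2.1] op 0.0255
shift [-0.033  0.009  1.684] turn [-0.05  -0.039  0.011] x 1
```

View pics/b4.png

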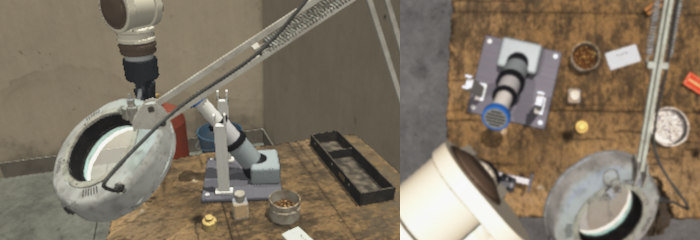

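Brackets are empty and the bar's right end shows at composite (518,182), clear of the lamp. Lowering.

arm_command([
  [0,[0,0,0.3],[-0.05,-0.04,0]],
  [0,[0,0,0.4],[0,0,0]],
  [0,[0,0,0.4],[0,0,0]],
  [0,[0,0,0.3],[0,0,0]],
  [0,[0,0,0.15],[0,0,0]],
  [0,[0,0,0.05],[0,0,0]],
  [0,[0,0,0],[0,0,0]],
])

```text
time: 7.15
ee_pos: [0.3705, 0.3269, 0.0688]
tcp_rot: [179.7, 0.2, 168.3]
wrist_force: [-0.8, -0.3, -2.3]
opening: 0.0255
```

arm_command([
  [0,[0,0,0.04],[0,0,0]],
  [0,[0,0,0.04],[0,0,0]],
  [0,[0,0,0],[0,0,0]],
])

```text
time: 7.52
ee_pos: [0.3702, 0.3267, 0.0633]
tcp_rot: [179.8, 0.2, 168.3]
wrist_force: [-0.5, 0.6, -2.7]
opening: 0.0256
```

arm_command([
  [0,[0,0,0.03],[0,0.03,0]],
  [0,[0,0,0.02],[0,0,0]],
  [0,[0,0,0.01],[0,0,0]],
  [0,[0,0,0],[0,0,0]],
])

```text
time: 8.02
ee_pos: [0.3704, 0.3269, 0.0602]
tcp_rot: [179.7, 0.0, 168.3]
wrist_force: [-0.1, 0.5, 2.5]
opening: 0.0254
```

arm_command([
  [0.5,[0,0,0],[0,0,0]],
  [0.8,[0,0,0],[0,0,0]],
  [0.8,[0,0,0],[0,0,0]],
  [0.8,[0,0,0],[0,0,0]],
  [0.8,[0,0,0],[0,0,0]],
])

```text
time: 8.65
ee_pos: [0.3702, 0.3268, 0.0598]
tcp_rot: [179.8, 0.0, 168.3]
wrist_force: [-0.1, 0.3, 0.1]
opening: 0.0684
```

```bash
python3 -c "
from go import *
need((.37,.325,.0605),DOWN,1)
im=viewer.camera('top');cv2.imwrite('pics/t5.png',cv2.resize(im[180:340,130:330],None,fx=3.75,fy=3.75,interpolation=cv2.INTER_CUBIC))"
```

```text
t 8.65 at [0.3702 0.3268 0.0598] [179.76   0.   168.33] F [-0.1  0.3  0.1] op 0.0684
shift [-0.002 -0.029 -0.011] turn [0.04  0.    0.012] x 1
```

View pics/t5.png

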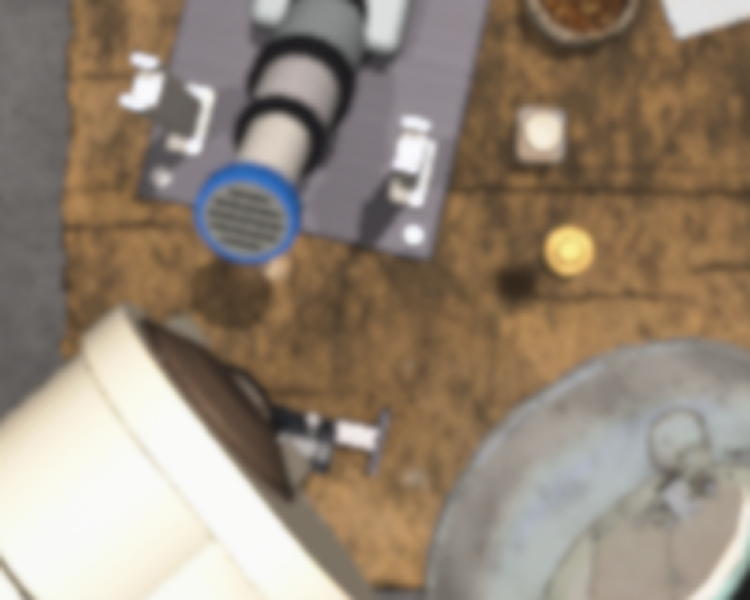

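arm_command([
  [0.8,[0,0,-0.3],[0,0,0]],
  [0.8,[0,0,-0.6],[0,0,0]],
  [0.8,[0,0,-0.8],[0,0,0]],
  [0,[0,0,-0.8],[0,0,0]],
  [0,[0,0,-0.8],[0,0,0]],
  [0,[0,0,-0.7],[0,0,0]],
  [0,[0,0,-0.4],[0,0,0]],
  [0,[0,0,0],[0,0,0]],
])

```text
time: 9.7
ee_pos: [0.3703, 0.3259, 0.3267]
tcp_rot: [179.6, 0.1, 168.3]
wrist_force: [0.9, -0.5, -0.7]
opening: 0.0003
```

```bash
cat >> go.py <<'E'
b=np.array([30,0,35.]);ax=np.array([-.5736,0,.8192])
PUSH=Rs*R.from_matrix(np.array([[-.8192,0,.5736],[0,1,0],[-.5736,0,-.8192]]))
def face(t,off=0): return W(s,b+ax*(129+t)+np.array([0,off,0]))[0]
E
python3 -c "
from go import *
p=np.array([247,210]);px=(p+.5)/3.75-.5+[130,180];print(px)
for t in(100,105,110,115,120): print(t,proj('top',face(t)),face(t))
need(face(160),PUSH,6)
print(PUSH.as_euler('xyz',degrees=True))
im=viewer.camera('top');cv2.imwrite('pics/t6.png',cv2.resize(im[180:340,130:330],None,fx=3.75,fy=3.75,interpolation=cv2.INTER_CUBIC))"
```

```text
[195.5        235.63333333]
100 [[197.85210622 232.38217124]] [0.49419845 0.30055464 0.2225968 ]
105 [[197.32417759 233.68425214]] [0.49139046 0.30113825 0.2266928 ]
110 [[196.79096747 234.99935928]] [0.48858247 0.30172187 0.2307888 ]
115 [[196.2523962  236.32768913]] [0.48577448 0.30230549 0.2348848 ]
120 [[195.70838253 237.66944211]] [0.48296649 0.30288911 0.2389808 ]
t 9.7 at [0.3703 0.3259 0.3267] [1.7957e+02 1.5000e-01 1.6833e+02] F [ 0.9 -0.5 -0.7] op 0.0003
shift [-0.255 -0.     0.153] turn [ 0.012 -0.968 -0.002] x 6
[180.          34.99952997 168.25870854]
```

View pics/t6.png

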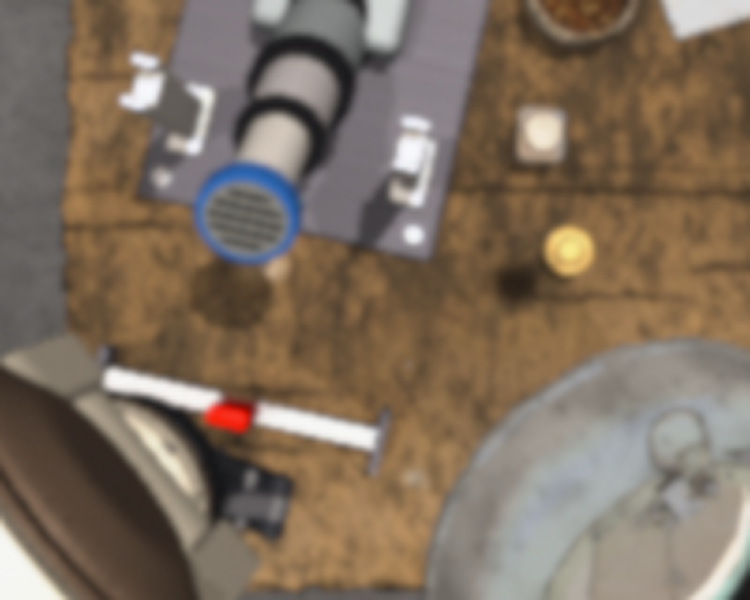

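Bar stands upright at crop (235,410), both plates down, off the base. Tilting the shut gripper to the tube axis.

arm_command([
  [0,[0,0,0],[0,-0.97,0]],
  [0,[0,0,0],[0,-0.97,0]],
  [0,[0,0,0],[0.02,-0.97,0]],
  [0,[0,0,0],[0.02,-0.97,0]],
  [0,[0,0,0],[0.02,-0.97,0]],
  [0,[0,0,0],[0,-0.97,0]],
  [0,[0,0,0],[0,0,0]],
])

```text
time: 10.62
ee_pos: [0.3688, 0.3256, 0.3223]
tcp_rot: [-179.8, 34.9, 168.5]
wrist_force: [-1.1, -1.1, -0.4]
opening: -0.0001
```

```bash
python3 -c "
from go import *
need(face(150),PUSH,1);print(bot.get_obs()['q'].round(1))"
```

```text
t 10.62 at [0.3688 0.3256 0.3223] [-179.75   34.86  168.47] F [-1.1 -1.1 -0.4] op -0.0001
shift [-0.797  0.019  1.748] turn [-0.022 -0.023  0.029] x 1
[ 59.8 -16.2  -5.3  88.6 -32.9  67.7]
```

arm_command([
  [0,[-0.4,0.01,0],[-0.02,-0.02,0.03]],
  [0,[-0.4,0.01,0.2],[0,0,0]],
  [0,[0,0,0.5],[0,0,0]],
  [0,[0,0,0.5],[0,0,0]],
  [0,[0,0,0.4],[0,0,0]],
  [0,[0,0,0.1],[0,0,0]],
  [0,[0,0,0],[0,0,0]],
])

```text
time: 11.5
ee_pos: [0.4662, 0.3066, 0.268]
tcp_rot: [179.9, 35.0, 168.0]
wrist_force: [-0.1, -0.2, 0.4]
opening: 0.0006
```

```bash
python3 -c "
from go import *
need(face(112),PUSH,1);print(bot.get_obs()['q'].round(1))
for n in ('side','top'): cv2.imwrite(f'pics/{n}7.png',viewer.camera(n))
im=np.hstack([cv2.resize(cv2.imread('pics/side7.png')[60:240,100:290],None,fx=2,fy=2),cv2.resize(cv2.imread('pics/top7.png')[150:330,110:310],None,fx=2,fy=2)]);cv2.imwrite('pics/b7.png',im)"
```

```text
t 11.5 at [0.4662 0.3066 0.268 ] [179.88  34.99 168.02] F [-0.1 -0.2  0.4] op 0.0006
shift [ 0.042 -0.004  0.693] turn [-0.002 -0.002 -0.033] x 1
[ 48.  -14.6 -10.7  74.4 -29.7  54.7]
```

View pics/b7.png

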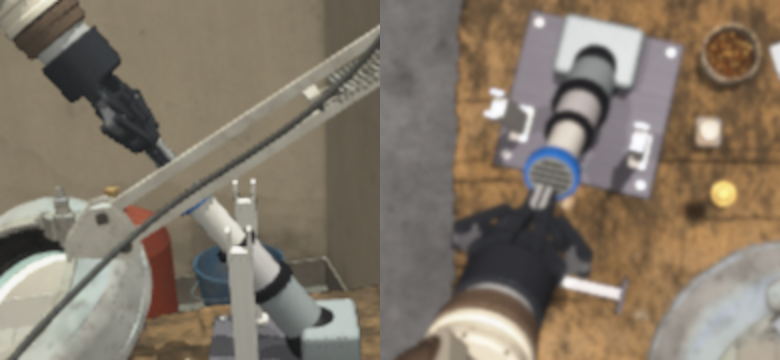

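The shut fingertips point along the tube axis at the blue cap (side (165,150) to cap (190,210)). Pushing until contact, then on.

arm_command([
  [0,[0.04,0,0.2],[0,0,-0.03]],
  [0,[0,0,0.2],[0,0,0]],
  [0,[0,0,0.15],[0,0,0]],
  [0,[0,0,0.1],[0,0,0]],
  [0,[0,0,0.1],[0,0,0]],
  [0,[0,0,0.1],[0,0,0]],
  [0,[0,0,0],[0,0,0]],
])

```text
time: 12.48
ee_pos: [0.4931, 0.3011, 0.2244]
tcp_rot: [-180.0, 35.0, 168.3]
wrist_force: [-0.9, 0.4, 0.2]
opening: -0.0001
```

```bash
python3 -c "
from go import *
need(face(0),PUSH,1)
for n in ('side','top'): cv2.imwrite(f'pics/{n}8.png',viewer.camera(n))
im=np.hstack([cv2.resize(cv2.imread('pics/side8.png')[60:240,100:290],None,fx=2,fy=2),cv2.resize(cv2.imread('pics/top8.png')[150:330,110:310],None,fx=2,fy=2)]);cv2.imwrite('pics/b8.png',im)"
```

```text
t 12.47 at [0.4931 0.3011 0.2244] [-179.99   35.05  168.25] F [-0.9  0.4  0.2] op -0.0001
shift [ 0.002 -0.005  1.702] turn [-0.003  0.008 -0.001] x 1
```

View pics/b8.png

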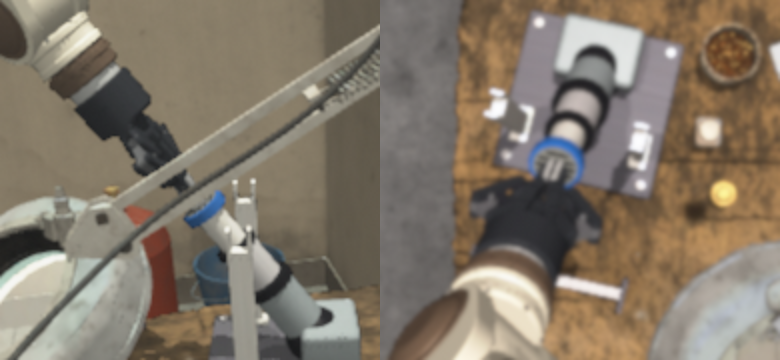

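arm_command([
  [0,[0,0,0.1],[0,0,0]],
  [0,[0,0,0.15],[0,0,0]],
  [0,[0,0,0.15],[0,0,0]],
  [0,[0,0,0.15],[0,0,0]],
  [0,[0,0,0.15],[0,0,0]],
])

```text
time: 13.2
ee_pos: [0.517, 0.2963, 0.1899]
tcp_rot: [180.0, 35.1, 168.2]
wrist_force: [-0.4, -1.1, 3.1]
opening: 0.0
```

arm_command([
  [0,[0,0,0.15],[0,0,0]],
  [0,[0,0,0.15],[0,0,0]],
  [0,[0,0,0.12],[0,0,0]],
  [0,[0,0,0.12],[0,0,0]],
])

```text
time: 13.7
ee_pos: [0.5348, 0.2925, 0.1637]
tcp_rot: [-180.0, 35.0, 168.3]
wrist_force: [-4.8, -1.2, 7.0]
opening: -0.0001
```

```bash
python3 -c "
from go import *
need(face(0),PUSH,1)
for n in ('side','top'): cv2.imwrite(f'pics/{n}9.png',viewer.camera(n))
im=np.hstack([cv2.resize(cv2.imread('pics/side9.png')[60:240,100:290],None,fx=2,fy=2),cv2.resize(cv2.imread('pics/top9.png')[150:330,110:310],None,fx=2,fy=2)]);cv2.imwrite('pics/b9.png',im)"
```

```text
t 13.7 at [0.5348 0.2925 0.1637] [-180.     35.05  168.28] F [-4.8 -1.2  7. ] op -0.0001
shift [ 0.003 -0.006  0.467] turn [0.001 0.008 0.002] x 1
```

View pics/b9.png

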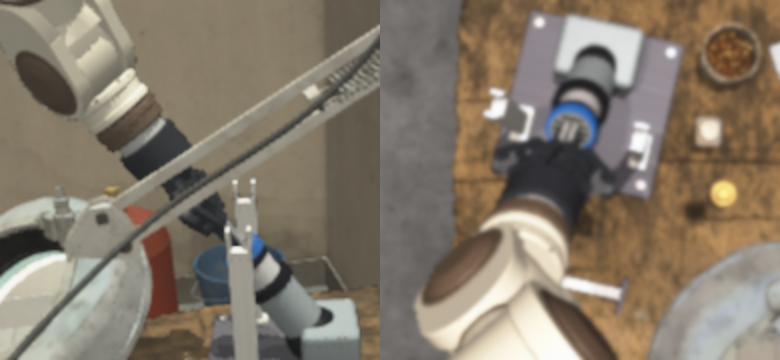

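```bash
python3 -c "
import cv2,numpy as np
t=cv2.imread('pics/top9.png')[185:250,150:240];s=cv2.imread('pics/side9.png')[130:220,170:270]
cv2.imwrite('pics/c9.png',np.hstack([cv2.resize(t,(420,360),interpolation=2),cv2.resize(s,(360,360),interpolation=2)]))"
```

```text
(no output)
```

View pics/c9.png

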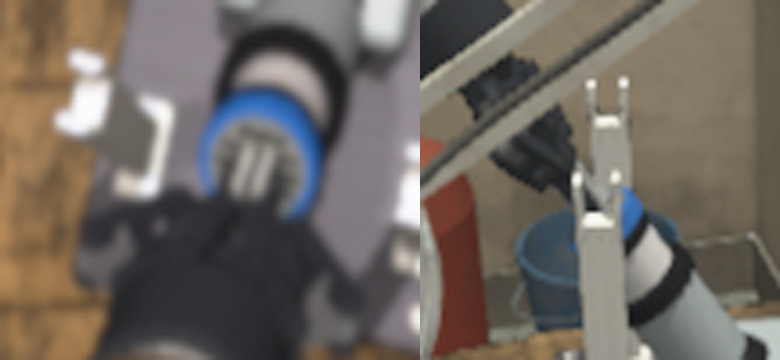

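arm_command([
  [0,[0,0,0.1],[0,0,0]],
  [0,[0,0,0.1],[0,0,0]],
  [0,[0,0,0.05],[0,0,0]],
])

```text
time: 14.18
ee_pos: [0.5429, 0.2907, 0.151]
tcp_rot: [-180.0, 35.0, 168.3]
wrist_force: [-5.9, -2.4, 6.1]
opening: -0.0003
```

arm_command([
  [0,[0,0,0.08],[0,0,0]],
  [0,[0,0,0.05],[0,0,0]],
])

```text
time: 14.42
ee_pos: [0.5473, 0.2898, 0.1447]
tcp_rot: [-180.0, 35.0, 168.3]
wrist_force: [-4.6, -1.1, 5.3]
opening: 0.0002
```

```bash
python3 -c "
from go import *
need(face(0),PUSH,1)
for n in ('side','top'): cv2.imwrite(f'pics/{n}10.png',viewer.camera(n))
t=cv2.imread('pics/top10.png')[185:250,150:240];s=cv2.imread('pics/side10.png')[130:220,170:270]
cv2.imwrite('pics/c10.png',np.hstack([cv2.resize(t,(420,360),interpolation=2),cv2.resize(s,(360,360),interpolation=2)]))"
```

```text
t 14.43 at [0.5473 0.2898 0.1447] [-179.96   35.    168.31] F [-4.6 -1.1  5.3] op 0.0002
shift [-0.006 -0.004  0.085] turn [-0.002  0.     0.007] x 1
```

View pics/c10.png

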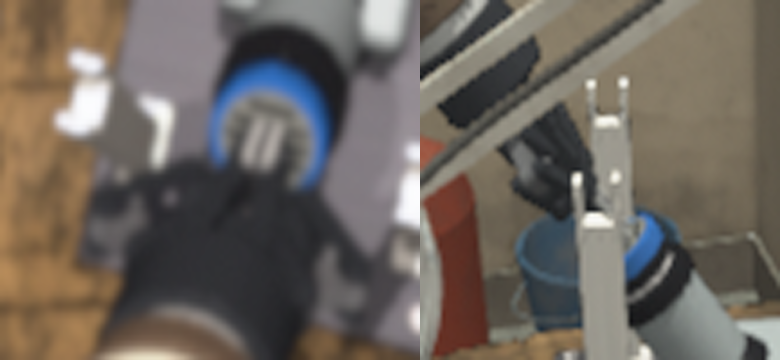

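arm_command([
  [0,[0,0,0.05],[0,0,0]],
  [0,[0,0,0.04],[0,0,0]],
  [0,[0,0,0],[0,0,0]],
])

```text
time: 14.9
ee_pos: [0.55, 0.2892, 0.1406]
tcp_rot: [-180.0, 35.0, 168.3]
wrist_force: [-9.7, -1.5, 8.7]
opening: 0.0001
```

arm_command([
  [0,[0,0,0.03],[0,0,0]],
  [0,[0,0,0],[0,0,0]],
])

```text
time: 15.15
ee_pos: [0.5504, 0.2893, 0.1405]
tcp_rot: [-180.0, 35.0, 168.4]
wrist_force: [-26.2, -3.8, 20.4]
opening: 0.0002
```

Force jumped to 33 N with the TCP at the home position (z 0.1405 against 0.1407). Backing off along the axis to check.

arm_command([
  [0,[0,0,-0.1],[0,0,0]],
  [0,[0,0,-0.4],[0,0,0]],
  [0,[0,0,-0.8],[0,0,0]],
  [0,[0,0,-0.8],[0,0,0]],
  [0,[0,0,-0.8],[0,0,0]],
  [0,[0,0,-0.5],[0,0,0]],
  [0,[0,0,0],[0,0,0]],
])

```text
time: 16.02
ee_pos: [0.4366, 0.3139, 0.3079]
tcp_rot: [179.8, 35.1, 168.3]
wrist_force: [0.8, 0.3, 0.1]
opening: -0.0003
```

```bash
python3 -c "
from go import *
need(face(0),PUSH,1)
for n in ('side','top'): cv2.imwrite(f'pics/{n}11.png',viewer.camera(n))
print('cap face/top pred',proj('top',face(0)))
t=cv2.imread('pics/top11.png')[150:320,130:300];s=cv2.imread('pics/side11.png')[130:290,180:310]
cv2.imwrite('pics/c11.png',np.hstack([cv2.resize(t,(440,440),interpolation=2),cv2.resize(s,(358,440),interpolation=2)])[:,:798])"
```

```text
t 16.02 at [0.4366 0.3139 0.3079] [179.82  35.1  168.26] F [0.8 0.3 0.1] op -0.0003
shift [ 0.014 -0.034  3.397] turn [ 0.03   0.016 -0.   ] x 1
cap face/top pred [[207.41151928 208.8048761 ]]
```

View pics/c11.png

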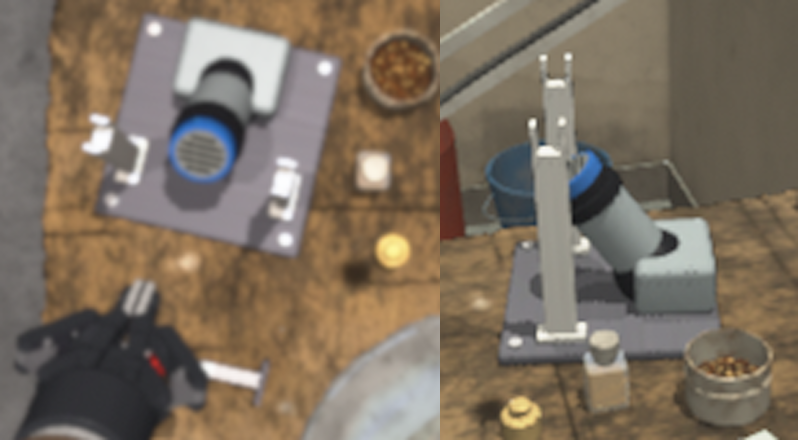

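```bash
python3 -c "
import cv2,numpy as np
s=cv2.imread('pics/side11.png')[175:225,215:265];t=cv2.imread('pics/top11.png')[185:235,185:235]
cv2.imwrite('pics/c12.png',np.hstack([cv2.resize(x,(400,400),interpolation=2) for x in(s,t)]))"
```

```text
(no output)
```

View pics/c12.png

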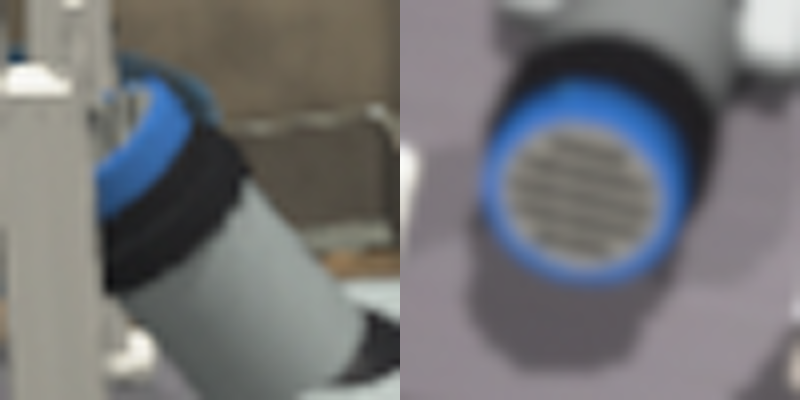

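arm_command([
  [0,[0,0.4,-0.4],[0,0,0]],
  [0,[0,0.7,-0.3],[0,0,0]],
  [0,[0,0.8,0],[0,0,0]],
  [0,[0,0.8,0],[0,0,0]],
  [0,[0,0.4,0],[0,0,0]],
  [0,[0,0,0],[0,0,0]],
  [0,[0,0,0],[0,0,0]],
])

```text
time: 17.0
ee_pos: [0.4514, 0.4991, 0.3394]
tcp_rot: [-179.9, 35.0, 168.3]
wrist_force: [0.4, -0.0, 0.5]
opening: -0.0001
```

```bash
python3 -c "
from go import *
need(face(0),PUSH,1)
im=viewer.camera('top');cv2.imwrite('pics/t13.png',cv2.resize(im[140:340,120:340],None,fx=3,fy=3,interpolation=2))"
```

```text
t 17.0 at [0.4514 0.4991 0.3394] [-179.87   35.01  168.31] F [ 0.4 -0.   0.5] op -0.0001
shift [-0.005 -3.088  4.054] turn [-0.017  0.001  0.007] x 1
```

View pics/t13.png

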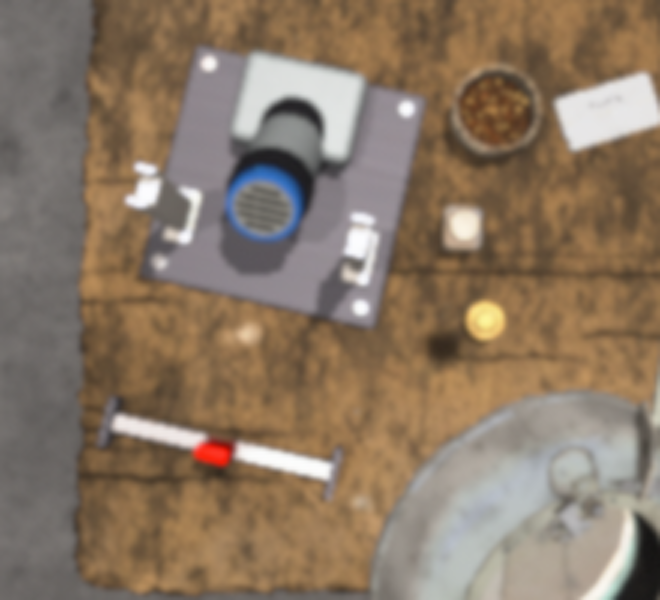

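The bar stands upright at (215,450), with both plates on the bench and clear of the base. The tubes are closed at (263,200), and the tin, vial and weight haven't moved. The arm is clear, so I'm handing in.

```bash
python3 -c "
from workcell import bot
print(bot.job_done())"
```

```text
the job is handed in; nothing more can be done
None
```

The nozzle is closed up and I handed the job in at about 17 s.

- **Stop bar:** I lifted it level out of both brackets and set it upright on its end plates at about (0.37, 0.33). That is clear bench, off the extractor's base.
- **Tubes:** I pushed the blue cap along the tube axis with the fingers shut. About 3 N moved the inner tube home first, then about 8 N moved the middle tube. It ended at a hard stop.
- **Last checks:**
  - At the stop the fingertip height was 0.1405 m; the home position calculates to 0.1407 m. The pushing force reached about 33 N.
  - The pictures show the cap, middle collar and outer collar touching, and the cap face is within about 1 px of its predicted home position.
  - The bar is standing, the weight, vial and tin look unmoved, and the gripper touches nothing.
- **One oddity:** at the stop the force was not purely along the axis, with about 12 N of it sideways. About 31 N was along the axis, well above what the tubes need to slide, and no check failed.

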